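# Seat the core carrier in the scanner and start the scan

### The arm

A 7-joint arm with a two-finger parallel gripper is mounted at the origin on the work surface. World frame = base frame: x ahead of the robot, y to its left, z up, the work surface at z = 0. Lengths are in m, angles in rad, forces in N, time in s.
With the tool pointing down it reaches from about 0.375 to 0.925 m from the base axis. Payload 3.1 kg.
Tool frame: the origin (TCP) lies at the very end of the fingers, on their centre line; the grasp point (between the pads) lies 19 mm behind it; z points along the fingers, y is the line along which they close (so a half turn about z gives the same grasp; the last joint's range is limited). The gripper opens to 85 mm and grips with 20 to 120 N. Pads are 22 mm wide; open, the fingers measure 114 mm over their backs; the gripper's body (76 mm by 85 mm) begins 54 mm behind the grasp point. The pads swing forward as they close: fully open they stand 13 mm farther back than shut.
Start: joints at [1.179, 0.383, 0.044, 1.598, -0.018, 1.161, -0.05], TCP at [0.188, -0.622, 0.231] pointing down, gripper open.
Joint ranges: [-2.61, 2.61], [-0.41, 2.15], [-1.48, 1.57], [0, 2.5], [-1.57, 4.71], [0.05, 1.97], [-2.85, 2.85]. Speed limits (rad/s): [2.79, 2.79, 3.14, 3.14, 3.14, 3.14, 3.14].

### API

Orientations are given as [roll, pitch, yaw] about the fixed x, y, z axes, in that order (R = Rz(yaw) Ry(pitch) Rx(roll)).
In Python, from plant import readout, optics, env gives the robot as it stands.
- The arm moves only by the tool arm_command, never from a script. Its argument "targets" is one flat list of numbers, 7 for each row, row after row: the shift along the world's x, y, z in mm, then the turn, a rotation vector about the world's x, y, z in rad, then the finger opening in mm, from 0 to 85.4. In form: [tx, ty, tz, wx, wy, wz, hand, tx, ty, tz, wx, wy, wz, hand, ...]. A call has exactly 10 rows; each row shifts and turns the commanded pose from where the row before left it; what a row does not reach is not made up. A row lasts 1/12 s, in which the tool goes at most 41.7 mm and 7.16 degrees, less where a joint would pass 70% of its speed; a pose out of reach is approached as far as the arm can. A call with a gripper value outside its range is refused whole. The fingers move at their own pace and stop on an object; the grip force is fixed at half the most. Time passes only in rows, so rows that do not move let the fingers close, or fill a call up. It gives the time, the measured TCP pose, the force, the opening and the grip force at its end, in the units of the state.
- readout.sense(): the state, without advancing time (a new reading comes with each control period).
- optics.read_camera(name): name is "scene" or "top" or "wrist"; returns (picture, depth): 480x640x3 uint8, red, green, blue; 480x640 float32, m along the optical axis (not along the pixel's ray), 0 where there is no reading.
- optics.get_calibration(name): a dict with "fx", "fy", "cx", "cy" (pixels), "k1" (the pictures are not rectified: a ray, as slopes to the right and down, at radius r is drawn at 1 + k1 r^2 times it, then the intrinsics apply), "R" (3x3) and "t" (3): a world point X has camera coordinates R X + t. Camera axes: x right, y down, z forward; pixel columns grow to the right and rows downward; lengths in m; the calibration is good to about 2 mm. A picture is of the moment at which its call begins: read the wrist's pose just before it. get_calibration takes no time and is no camera call; for the wrist camera it gives the pose at the moment of the call.
- env.close_job(): hands the job in; it is judged then, once.
The state is a dict: "time": time; "q": joint angles; "joint_vel": joint speeds; "joint_efforts": joint torques, N m; "tool_pos": TCP position; "orientation": TCP orientation; "force": force on the tool from outside, world axes, zero at the start; "moment": the same for the moment, N m; "opening": finger opening in m; "grip_force": force on a finger pad.
Only numpy, scipy, OpenCV 4.12 (cv2) and the standard library are available. Lean on these libraries where they do the work, as an engineer would, in place of code of your own. Each camera call takes 0.05 s, during which the arm holds its last target. There are 200 camera calls.

### The job

Load the drill core for its scan: with your fingertips, push the plywood carrier board along the scanner's rails into the hood until you feel it drop into its locating notches and sit level, without lifting it off its rails or shaking the core out of its cradle. Once it is seated, press the green start button all the way down and let it go. Do not press the red stop button, and leave the bottle, the hand lens and the marker where they are.

Things in the scene. Friction and masses are not known exactly. Their poses are not given: they have to be found in the camera images.
- scanner: Benchtop core scanner, fixed: two aluminium rails along its y axis run into a white hood at the -y end. Origin on the bench, midway between the rails; z up. Rails 20 mm wide, inner faces at x = +-51.5 mm, tops at z = 50, y = -360 to +300 mm; between them only cross-members, tops at z = 20. Hood x = -160 to 160, y = -440 to -100, roof z = 225 mm; its mouth faces +y, 170 mm wide, 150 high.
- seat (a point): Where the carrier's origin lies when seated (2 mm of play each way along y): scanner x = 0, y = -90, z = 35 mm; axes as the scanner's. Each rail has two square notches 7 mm deep with black floors: a short one, y = -8 to +18 mm in the scanner's frame, in view outside the hood, and a long one, y = -209 to -161 mm, inside it.
- carrier: Loose plywood board, 100 (x) x 260 (y) x 18 mm, guided between the rails (1.5 mm of play a side), axes along the scanner's. Origin at the centre of its underside. It starts 80 to 170 mm from the seat on the +y side and slides towards scanner -y. With the core 0.65 to 1 kg, 3 to 7 N of friction. Origin 42 mm above the bench while riding; it falls 7 mm on seating then stops against the notch walls.
- shoes (a point): Midway between the two short shoes, at carrier y = +95 mm, 8 mm above its origin. Four dark steel shoes stick out of the board's sides (to x = +-69 mm), undersides at this height, and ride on the rail tops: this short pair, 22 mm long, and a long pair, 44 mm, at y = -95 mm. The long pair bridges the short notches, so both pairs drop at once, only at the seat.
- end_plate (a point): Centre of the outer face of the bare aluminium plate standing at the carrier's +y end, a flat face to push on: carrier y = +130 mm, 45 mm above its origin. The face is 84 mm wide and reaches from 18 to 73 mm above the carrier's origin. Axes as the carrier's, the face looks to +y.
- core: Loose piece of drill core, rough greenish-grey rock with brassy grains: a cylinder of 48 mm diameter, 112 mm long, lying along the carrier's y in a grey V-shaped cradle on the board (carrier y = -115 to +5 mm). Origin on its lowest line at mid length: 26 mm above the carrier's origin, at carrier y about -55 mm. Its top is 73 mm above the carrier's origin.
- core_center (a point): Centre of the drill core: carrier x = 0, y = about -55 mm, 49.5 mm above the carrier's origin, while it lies in its cradle.
- start_button (a joint): Travel of the green start button, pressed straight down: 0 = up, 0.006 m = fully down. A spring pushes it back up; fully down takes about 5 N.
- start_button_top (a point): Centre of the top face of the green start button (30 mm diameter, black housing) on a black panel on the hood's roof, at scanner x = -30, y = -170 mm. An amber lamp at the far end of the roof (x = 120, y = -400 mm) reaches 267 mm above the bench.
- stop_button (a joint): Travel of the red stop button: 0 = up, 0.006 m = fully down, about 6 N. It must not be pressed.
- stop_button_top (a point): Centre of the top face of the red stop button (36 mm diameter, yellow housing), on the same panel at scanner x = +65, y = -170 mm.
- bottle: A loose white dropper bottle with a red cap, 38 mm diameter, 85 mm tall, standing upright beside the rails. Origin at the centre of its foot. Leave it alone.
- lens: A loose folding hand lens: a steel barrel of 26 mm diameter and 20 mm high at its origin (underside) and a black 14 mm wide case reaching to y = +51 mm. Lies on the bench beside the rails. Leave it alone.
- marker: A loose marker pen, black with a blue cap, 130 mm long along its y, 18 mm thick, lying on the bench beside the rails. Origin at mid length on its underside. Leave it alone.
Not all that is in view belongs to the job. Leave any blue, pink or purple look-alike of the core alone.

How it is judged:
On the way, in this order (a step that is already met when the one before it is completed fails the run):
1. the carrier has slid along the rails and dropped into its notches (y of carrier in the frame of scanner between -0.094 and -0.086 m and z of carrier in the frame of scanner below 0.037 m and angle between carrier's own z axis and vertical below 0.03 rad), for 0.2 s.
2. the green start button is pressed all the way down (value of joint start_button above 0.0048 m), for 0.05 s.
At the end, for the whole second after the job is handed in: The carrier lies seated in its notches: within 4 mm of its seat along the rails, less than 2 mm above the notch floors, level within 0.03 rad and at rest, the core still lies in its cradle (within 10 mm sideways, 15 mm lengthwise, not raised), and both buttons are up again (all of step 1 and linear speed of carrier below 0.01 m/s and linear speed of core below 0.02 m/s and value of joint each of start_button, stop_button below 0.001 m and y of core_center in the frame of carrier between -0.07 and -0.04 m and x of core_center in the frame of carrier between -0.01 and 0.01 m and z of core_center in the frame of carrier below 0.056 m); the robot touches nothing.
It fails at once if the carrier is lifted off its rails (8 mm or more above them) or tipped (z of carrier in the frame of scanner above 0.05 m or angle between carrier's own z axis and vertical above 0.15 rad).
It fails at once if the core is lifted or shaken out of its cradle (y of core_center in the frame of carrier above -0.04 m or y of core_center in the frame of carrier below -0.07 m or z of core_center in the frame of carrier above 0.06 m or x of core_center in the frame of carrier above 0.012 m or x of core_center in the frame of carrier below -0.012 m).
It fails at once if the green start button is pressed before the carrier is seated (value of joint start_button above 0.003 m and z of carrier in the frame of scanner above 0.039 m).
It fails at once if the red stop button is pressed (value of joint stop_button above 0.003 m).
It fails at once if the bottle, the hand lens or the marker is moved by more than 20 mm (distance of any of bottle, lens, marker from where it was at the start of the episode above 0.02 m).
It also fails if it takes over 48 s, if anything falls off the work surface, if the arm or the gripper's body presses on something with over 40 N, if the wrist force passes 120 N, or if a joint passes its speed limit or range.

## Working session

There is one attempt and no reset: what is moved stays moved. The work goes in short steps, Python scripts to look and compute and a tool call to move; the robot and the scene stay as the last step left them, time stands still between calls to the robot, and variables do not carry over. Pictures are saved under pics/ and viewed, at most 10 in all, crops included, and the job is handed in when it is done.

Besides the shell and the picture viewer there is one more tool, called after "Emit:" in YAML: its name, and indented under it one key for each argument. arm_command: Moves the arm, as the interface text tells. Its arguments: {"type":"object","properties":{"targets":{"type":"array","items":{"type":"number"}}},"required":["targets"]}

```bash
mkdir -p pics
cat > h.py <<'E'
import numpy as np, cv2
from plant import readout, optics, env
def cal(n):
    c=optics.get_calibration(n); c['R']=np.array(c['R']); c['t']=np.array(c['t']).ravel(); return c
def ray(c,u,v):
    x=(u-c['cx'])/c['fx']; y=(v-c['cy'])/c['fy']; a,b=x,y
    for _ in range(20):
        s=1+c['k1']*(a*a+b*b); a,b=x/s,y/s
    return a,b
def onplane(c,u,v,z):
    a,b=ray(c,u,v); d=c['R'].T@np.array([a,b,1]); o=-c['R'].T@c['t']
    return o+d*(z-o[2])/d[2]
def atdepth(c,u,v,dep):
    a,b=ray(c,u,v); return c['R'].T@(np.array([a,b,1])*dep-c['t'])
def proj(c,X):
    p=c['R']@np.array(X)+c['t']; a,b=p[:2]/p[2]; s=1+c['k1']*(a*a+b*b)
    return c['fx']*a*s+c['cx'], c['fy']*b*s+c['cy']
E
python3 - <<'E'
from h import *
for n in ('scene','top'):
    c=cal(n); p,d=optics.read_camera(n); cv2.imwrite(f'pics/{n}0.png',p[:,:,::-1]); np.savez(f'{n}0.npz',p=p,d=d,**c)
    print(n,-c['R'].T@c['t'],c['R'][2],c['fx'])
s=readout.sense(); print(s)
E
```

```text
scene [1.18019039 0.02065915 0.76773647] [-0.74167504  0.03194993 -0.66999801] 446.877807484167
top [0.37694645 0.05376763 1.03096585] [ 0.18381448 -0.01590685 -0.98283224] 484.1136464291385
{'time': 0.1, 'q': array([ 1.17923414,  0.38376542,  0.04382334,  1.59942029, -0.01789888,
        1.16123346, -0.04989673]), 'joint_vel': array([ 0.00045263, -0.00024223,  0.0004427 , -0.00352547, -0.00052649,
        0.00039642, -0.00048413]), 'joint_efforts': array([ 3.12704753e-03, -4.34725499e+01,  1.02967020e+00, -2.50453520e+01,
        1.08393165e-02,  5.39494780e-03, -1.76221874e-05]), 'tool_pos': array([ 0.18796572, -0.62132275,  0.23000317]), 'orientation': array([-3.13916146e+00,  1.23981989e-04,  2.93858192e-01]), 'force': array([-0.93513378, -0.09831597,  0.40276897]), 'moment': array([ 0.00472141, -0.01586979,  0.0088215 ]), 'grip_force': 0.0, 'opening': 0.08537037745503578}
```

View pics/top0.png

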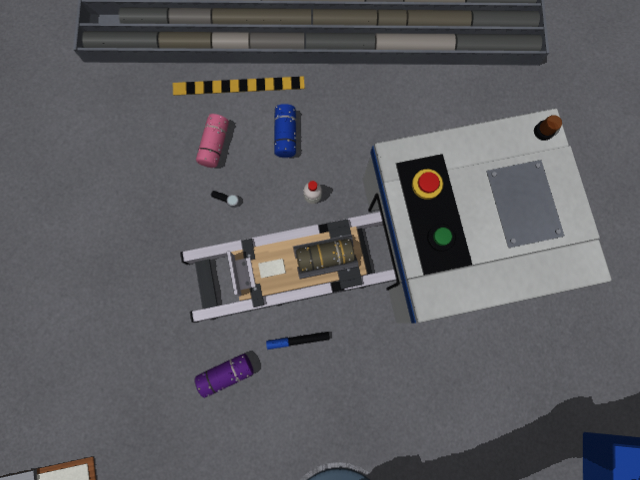

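View pics/scene0.png

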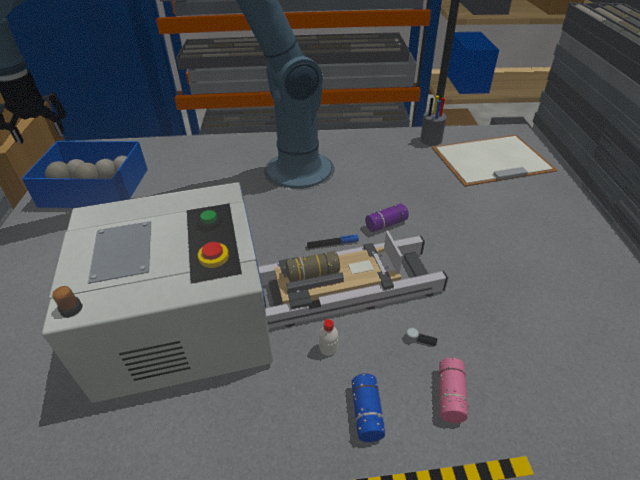

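The top view shows the greenish-brown banded core on the plywood carrier at about (325,256). The blue (286,130), pink (213,140) and purple (223,376) cylinders are look-alikes off the rails. The end plate is at about (248,270), the green button at (443,236) and the red at (429,183). The bottle is at (313,190), the lens at (230,200) and the marker at (298,341).

```bash
cat > m.py <<'E'
from h import *
z=np.load('top0.npz'); c={k:z[k] for k in ('R','t','fx','fy','cx','cy','k1')}; p=z['p'];d=z['d']
hsv=cv2.cvtColor(p,cv2.COLOR_RGB2HSV).astype(int)
H,S,V=hsv[...,0],hsv[...,1],hsv[...,2]
def cen(m,z0,name):
    n,l,st,ce=cv2.connectedComponentsWithStats(m.astype(np.uint8)); i=1+np.argmax(st[1:,4]); u,v=ce[i]
    dep=np.median(d[(l==i)&(d>0)]); print(name,ce[i].round(1),st[i,4],'depth pt',atdepth(c,u,v,dep).round(4),'plane',onplane(c,u,v,z0).round(4)); return onplane(c,u,v,z0)
yy,xx=np.mgrid[:480,:640]
roi=(xx>395)&(xx<480)&(yy>150)&(yy<280)
g=cen(roi&(H>45)&(H<85)&(S>100)&(V>50),.25,'green'); r=cen(roi&((H<6)|(H>174))&(S>150),.25,'red')
# rail tops: all pixels to world through depth
P=np.array([[atdepth(c,u,v,d[v,u]) if d[v,u]>0 else (0,0,-1) for u in range(170,400)] for v in range(200,330)])
W=P.reshape(-1,3); sub=(S[200:330,170:400]<45)&(V[200:330,170:400]>150)
m=(abs(P[...,2]-.05)<.008)&sub
m=cv2.morphologyEx(m.astype(np.uint8),cv2.MORPH_OPEN,np.ones((3,3)))
n,l,st,ce=cv2.connectedComponentsWithStats(m)
out=(p[200:330,170:400,::-1]).copy(); out[m>0]=(0,0,255)
rays=lambda v,u: onplane(c,u,v,.05)
for i in range(1,n):
    if st[i,4]<100: continue
    vs,us=np.where(l==i); Q=np.array([rays(v+200,u+170) for v,u in zip(vs,us)])
    mu=Q.mean(0); _,s,vt=np.linalg.svd(Q[:,:2]-mu[:2]); dirn=vt[0]*np.sign(vt[0,1])
    t=(Q[:,:2]-mu[:2])@dirn; w=(Q[:,:2]-mu[:2])@[-dirn[1],dirn[0]]
    print(i,st[i],mu.round(4),'dir ang',np.degrees(np.arctan2(dirn[1],dirn[0])),'ends',(mu[:2]+t.min()*dirn).round(4),(mu[:2]+t.max()*dirn).round(4),'w',np.percentile(w,[2,98]).round(4),P[l==i][:,2].mean())
cv2.imwrite('pics/rails.png',cv2.resize(np.hstack([out]),None,fx=3,fy=3,interpolation=0))
E
python3 m.py
```

```text
green [442.7 235.8] 247 depth pt [ 0.5239 -0.1634  0.2497] plane [ 0.5238 -0.1633  0.25  ]
red [428.4 182.1] 317 depth pt [ 0.6157 -0.1437  0.2499] plane [ 0.6157 -0.1437  0.25  ]
1 [180  13  31  14 266] [ 0.596  -0.0591  0.05  ] dir ang 101.88600927315667 ends [ 0.6025 -0.0899] [ 0.5895 -0.0282] w [-0.0091  0.0091] 0.04987557144336066
2 [ 84  25  65  21 582] [0.5619 0.1041 0.05  ] dir ang 101.87705500579656 ends [0.5754 0.0397] [0.548 0.17 ] w [-0.0092  0.0091] 0.049783433784207284
3 [ 13  41  59  20 543] [0.5302 0.2564 0.05  ] dir ang 101.81307927370813 ends [0.5424 0.1978] [0.5181 0.3141] w [-0.0092  0.0092] 0.05002165613378246
4 [193  70  32  15 289] [ 0.4756 -0.0839  0.05  ] dir ang 102.4255620750021 ends [ 0.4825 -0.1153] [ 0.4686 -0.0522] w [-0.0088  0.0088] 0.04959963747358072
5 [ 96  84  66  22 620] [0.4412 0.079  0.05  ] dir ang 101.86117396808365 ends [0.4548 0.0143] [0.4277 0.1436] w [-0.0092  0.0091] 0.04979597174941986
6 [ 23 100  60  21 581] [0.4098 0.2308 0.05  ] dir ang 101.8404628629356 ends [0.4221 0.1723] [0.3976 0.2892] w [-0.0092  0.0092] 0.04996784893632518
```

View pics/rails.png

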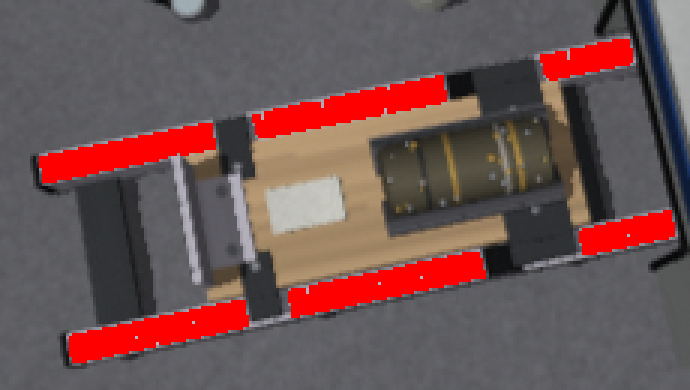

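Emit:
arm_command:
  targets: [0, 0, 35, 0, 0, 0, 40, 0, 0, 35, 0, 0, 0, 40, 0, 0, 35, 0, 0, 0, 40, 0, 0, 35, 0, 0, 0.05, 40, 20, 28, 0, 0, 0, 0.1, 40, 20, 28, 0, 0, 0, 0.1, 40, 20, 28, 0, 0, 0, 0.1, 40, 20, 28, 0, 0, 0, 0.1, 40, 20, 28, 0, 0, 0, 0.1, 40, 20, 28, 0, 0, 0, 0.1, 40]

```text
time: 0.93
tool_pos: [0.3087, -0.4523, 0.3707]
orientation: [-3.141, -0.0, 0.949]
force: [0.2, -0.2, 1.1]
opening: 0.0396
grip_force: 0.0
```

Run:
```python
from h import *
z=np.load('top0.npz'); c={k:z[k] for k in ('R','t','fx','fy','cx','cy','k1')}
th=np.radians(11.86); ys=np.array([-np.sin(th),np.cos(th)]); xs=np.array([np.cos(th),np.sin(th)]); O=np.array([.5195,.0084])
for u,v,h in ((229,252,.115),(237,294,.115),(313,190,.08),(233,200,.02),(298,341,.018),(247,250,.058),(257,295,.058)):
    q=onplane(c,u,v,h)[:2]-O; print(u,v,'xs',(q@xs).round(4),'ys',(q@ys).round(4))
```

```text
229 252 xs 0.0391 ys 0.198
237 294 xs -0.0426 ys 0.1972
313 190 xs 0.1364 ys 0.0138
233 200 xs 0.1662 ys 0.1829
298 341 xs -0.1531 ys 0.1053
247 250 xs 0.0462 ys 0.1693
257 295 xs -0.0473 ys 0.1662
```

Emit:
arm_command:
  targets: [21, 34, 0, 0, 0, 0.1, 40, 21, 34, 0, 0, 0, 0.1, 40, 21, 34, 0, 0, 0, 0.1, 40, 21, 34, 0, 0, 0, 0.1, 40, 21, 34, 0, 0, 0, 0.1, 40, 21, 34, 0, 0, 0, 0.1, 40, 21, 34, 0, 0, 0, 0.1, 40, 21, 34, 0, 0, 0, 0.1, 40, 0, 36, 0, 0, 0, 0.01, 40, 0, 36, 0, 0, 0, 0.01, 40]

```text
time: 1.77
tool_pos: [0.4765, -0.1079, 0.3704]
orientation: [-3.141, -0.001, 1.766]
force: [0.2, 0.3, 0.3]
opening: 0.0398
grip_force: 0.0
```

Emit:
arm_command:
  targets: [0, 36, 0, 0, 0, 0, 40, 0, 36, 0, 0, 0, 0, 40, 0, 36, 0, 0, 0, 0, 40, 0, 36, 0, 0, 0, 0, 40, 0, 36, 0, 0, 0, 0, 40, 0, 36, 0, 0, 0, 0, 40, 0, 36, 0, 0, 0, 0, 40, 0, 36, 0, 0, 0, 0, 40, 0, 36, 0, 0, 0, 0, 40, 0, 25, 0, 0, 0, 0, 40]

```text
time: 2.6
tool_pos: [0.4748, 0.2426, 0.371]
orientation: [-3.141, -0.001, 1.767]
force: [0.1, 0.1, 0.4]
opening: 0.0401
grip_force: 0.0
```

Emit:
arm_command:
  targets: [-4, -1, -33, 0, 0, 0.012, 40, 0, 0, -33, 0, 0, 0, 40, 0, 0, -33, 0, 0, 0, 40, 0, 0, -33, 0, 0, 0, 40, 0, 0, -33, 0, 0, 0, 40, 0, 0, -33, 0, 0, 0, 40, 0, 0, -33, 0, 0, 0, 40, 0, 0, -33, 0, 0, 0, 40, 0, 0, -25, 0, 0, 0, 40, 0, 0, -8, 0, 0, 0, 40]

```text
time: 3.43
tool_pos: [0.4686, 0.2354, 0.0696]
orientation: [-3.133, 0.002, 1.776]
force: [-0.0, -0.2, 0.2]
opening: 0.0404
grip_force: 0.0
```

Run:
```python
from h import *
print(readout.sense()['tool_pos'])
p,d=optics.read_camera('scene'); cv2.imwrite('pics/s1.png',cv2.resize(p[180:360,220:480,::-1],None,fx=3,fy=3))
```

```text
[0.46862309 0.23544664 0.06956519]
```

View pics/s1.png

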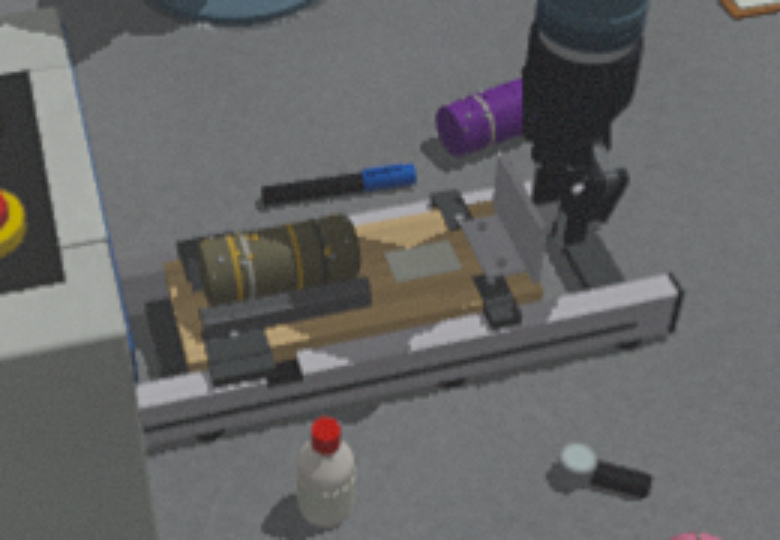

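Emit:
arm_command:
  targets: [2.2, -4.5, 2, 0, 0, 0, 40, 2.2, -4.5, 0, 0, 0, 0, 40, 1.0, -4.9, 0, 0, 0, 0, 40, 1.0, -4.9, 0, 0, 0, 0, 40, 1.0, -4.9, 0, 0, 0, 0, 40, 1.0, -4.9, 0, 0, 0, 0, 40, 1.0, -4.9, 0, 0, 0, 0, 40, 1.0, -4.9, 0, 0, 0, 0, 40, 1.0, -4.9, 0, 0, 0, 0, 40, 1.0, -4.9, 0, 0, 0, 0, 40]

```text
time: 4.32
tool_pos: [0.4851, 0.1941, 0.0783]
orientation: [3.137, -0.006, 1.778]
force: [-1.3, 6.7, 2.0]
opening: 0.0399
grip_force: 3.5
```

Emit:
arm_command:
  targets: [1.2, -6.9, 0, 0, 0, 0, 40, 1.2, -6.9, 0, 0, 0, 0, 40, 1.2, -6.9, 0, 0, 0, 0, 40, 1.2, -6.9, 0, 0, 0, 0, 40, 1.2, -6.9, 0, 0, 0, 0, 40, 1.2, -6.9, 0, 0, 0, 0, 40, 1.2, -6.9, 0, 0, 0, 0, 40, 1.2, -6.9, 0, 0, 0, 0, 40, 1.2, -6.9, 0, 0, 0, 0, 40, 1.2, -6.9, 0, 0, 0, 0, 40]

```text
time: 5.15
tool_pos: [0.4985, 0.1253, 0.0784]
orientation: [3.134, -0.006, 1.778]
force: [1.9, 7.8, 0.1]
opening: 0.04
grip_force: 3.7
```

```bash
cat > s.py <<'E'
from h import *
import sys
s=readout.sense(); th=np.radians(11.86); q=s['tool_pos'][:2]-[.5195,.0084]
print('xs,ys',q@[np.cos(th),np.sin(th)],q@[-np.sin(th),np.cos(th)],s['tool_pos'][2],s['force'],s['time'])
c=cal('top'); p,d=optics.read_camera('top'); cv2.imwrite('pics/'+sys.argv[1],cv2.resize(p[190:330,170:400,::-1],None,fx=3,fy=3))
E
python3 s.py t2.png
```

```text
xs,ys 0.003453888490397454 0.11876730596251597 0.07835001189330089 [1.88899395 7.78541264 0.13247765] 5.15
```

View pics/t2.png

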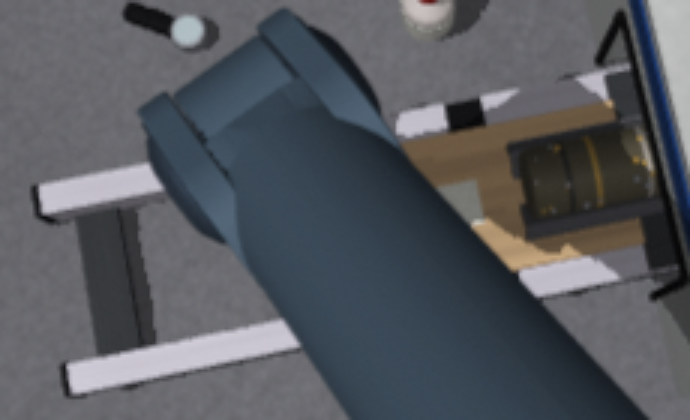

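The core is still in its cradle and entering the hood, and the empty short notch shows at (463,113). I'll keep pushing.

Emit:
arm_command:
  targets: [1.0, -4.9, 0, 0, 0, 0, 40, 1.0, -4.9, 0, 0, 0, 0, 40, 1.0, -4.9, 0, 0, 0, 0, 40, 1.0, -4.9, 0, 0, 0, 0, 40, 1.0, -4.9, 0, 0, 0, 0, 40, 1.0, -4.9, 0, 0, 0, 0, 40, 1.0, -4.9, 0, 0, 0, 0, 40, 1.0, -4.9, 0, 0, 0, 0, 40, 0.8, -3.9, 0, 0, 0, 0, 40, 0.8, -3.9, 0, 0, 0, 0, 40]

```text
time: 6.03
tool_pos: [0.5082, 0.0787, 0.0783]
orientation: [3.134, -0.006, 1.778]
force: [0.4, 9.1, 0.6]
opening: 0.0404
grip_force: 4.0
```

Emit:
arm_command:
  targets: [0.5, -2, 0, 0, 0, 0, 40, 0.4, -2, 0, 0, 0, 0, 40, 0.4, -2, 0, 0, 0, 0, 40, 0.4, -2, 0, 0, 0, 0, 40, 0.4, -2, 0, 0, 0, 0, 40, 0.4, -2, 0, 0, 0, 0, 40, 0.4, -1, 0, 0, 0, 0, 40, 0.2, -1, 0, 0, 0, 0, 40, 0.2, -1, 0, 0, 0, 0, 40, 0, 0, 0, 0, 0, 0, 40]

```text
time: 6.87
tool_pos: [0.5112, 0.0638, 0.0783]
orientation: [3.135, -0.006, 1.778]
force: [-0.2, 8.3, 1.1]
opening: 0.0399
grip_force: 3.9
```

```bash
python3 s.py t3.png
```

```text
xs,ys 0.003269314795488549 0.05594069009838349 0.0783086164009954 [-0.18738265  8.34984669  1.11431321] 6.8667
```

Emit:
arm_command:
  targets: [0.2, -1, 0, 0, 0, 0, 40, 0.2, -1, 0, 0, 0, 0, 40, 0.2, -1, 0, 0, 0, 0, 40, 0.2, -1, 0, 0, 0, 0, 40, 0, 0, 0, 0, 0, 0, 40, 0, 0, 0, 0, 0, 0, 40, 0, 0, 0, 0, 0, 0, 40, 0, 0, 0, 0, 0, 0, 40, 0, 0, 0, 0, 0, 0, 40, 0, 0, 0, 0, 0, 0, 40]

```text
time: 7.75
tool_pos: [0.5115, 0.0579, 0.0775]
orientation: [3.137, -0.004, 1.777]
force: [1.7, 5.7, -1.4]
opening: 0.04
grip_force: 2.7
```

Emit:
arm_command:
  targets: [0.2, -1, 0, 0, 0, 0, 40, 0.2, -1, 0, 0, 0, 0, 40, 0.2, -1, 0, 0, 0, 0, 40, 0, 0, 0, 0, 0, 0, 40, 0, 0, 0, 0, 0, 0, 40, 0, 0, 0, 0, 0, 0, 40, 0, 0, 0, 0, 0, 0, 40, 0, 0, 0, 0, 0, 0, 40, 0, 0, 0, 0, 0, 0, 40, 0, 0, 0, 0, 0, 0, 40]

```text
time: 8.58
tool_pos: [0.5118, 0.0567, 0.0775]
orientation: [3.137, -0.006, 1.778]
force: [-0.3, 8.5, -1.6]
opening: 0.0398
grip_force: 4.0
```

Emit:
arm_command:
  targets: [0.2, -1, 0, 0, 0, 0, 40, 0.2, -1, 0, 0, 0, 0, 40, 0.2, -1, 0, 0, 0, 0, 40, 0.2, -1, 0, 0, 0, 0, 40, 0, 0, 0, 0, 0, 0, 40, 0, 0, 0, 0, 0, 0, 40, 0, 0, 0, 0, 0, 0, 40, 0, 0, 0, 0, 0, 0, 40, 0, 0, 0, 0, 0, 0, 40, 0, 0, 0, 0, 0, 0, 40]

```text
time: 9.42
tool_pos: [0.5118, 0.0567, 0.0776]
orientation: [3.136, -0.011, 1.78]
force: [-0.4, 13.2, -1.7]
opening: 0.0401
grip_force: 6.9
```

The board has stopped and the force is rising, so it's against the notch wall. I'll back off, rise and check.

Emit:
arm_command:
  targets: [-1, 6, 0, 0, 0, 0, 40, -2, 10, 0, 0, 0, 0, 40, -3, 15, 0, 0, 0, 0, 40, -4, 20, 0, 0, 0, 0, 40, -4, 20, 0, 0, 0, 0, 20, 0, 0, 35, 0, 0, 0, 0, 0, 0, 35, 0, 0, 0, 0, 0, 0, 40, 0, 0, 0, 0, 0, 0, 40, 0, 0, 0, 0, 0, 0, 40, 0, 0, 0, 0]

```text
time: 10.25
tool_pos: [0.4972, 0.1178, 0.2683]
orientation: [-3.141, 0.002, 1.775]
force: [0.6, -0.1, -0.3]
opening: -0.0001
grip_force: 0.0
```

Emit:
arm_command:
  targets: [0, 0, 40, 0, 0, 0, 0, 0, 0, 40, 0, 0, 0, 0, -35, 0, 0, 0, 0, 0, 0, -35, 0, 0, 0, 0, 0, 0, -30, 0, 0, 0, 0, 0, 0, 0, 0, 0, 0, 0, 0, 0, 0, 0, 0, 0, 0, 0, 0, 0, 0, 0, 0, 0, 0, 0, 0, 0, 0, 0, 0, 0, 0, 0, 0, 0, 0, 0, 0, 0]

```text
time: 11.08
tool_pos: [0.3985, 0.1184, 0.3463]
orientation: [-3.141, -0.001, 1.775]
force: [0.5, -0.3, 0.2]
opening: -0.0005
grip_force: 0.0
```

Run:
```python
from h import *
print(readout.sense()['tool_pos'])
c=cal('scene'); p,d=optics.read_camera('scene'); a=cv2.resize(p[200:340,240:480,::-1],None,fx=3,fy=3)
c2=cal('top'); p2,d2=optics.read_camera('top'); b=cv2.resize(p2[200:330,260:400,::-1],None,fx=1,fy=1)
np.savez('top1.npz',p=p2,d=d2); np.savez('scene1.npz',p=p,d=d,**c)
a[-130:,-140:]=b; cv2.imwrite('pics/s4.png',a)
O=np.array([.5195,.0084,0]); th=np.radians(11.86); R=np.array([[np.cos(th),-np.sin(th),0],[np.sin(th),np.cos(th),0],[0,0,1]])
for u in range(300,460,1):
    for v in range(215,330,1):
        pass
# 3D points from scene depth in scanner frame: board top, plate top
U,V=np.meshgrid(np.arange(250,460),np.arange(205,330))
P=np.array([(R.T@(atdepth(c,u,v,d[v,u])-O)) if d[v,u]>0 else (9,9,9) for u,v in zip(U.ravel(),V.ravel())])
m=(abs(P[:,0])<.036)&(P[:,1]>0)&(P[:,1]<.06)&(P[:,2]>.07)&(P[:,2]<.13); print('plate top z',np.percentile(P[m,2],[50,95,99,100]),'ys',np.percentile(P[m,1],[5,50,95]),m.sum())
m=(abs(P[:,0])<.04)&(P[:,1]>-.08)&(P[:,1]<.01)&(P[:,2]<.075)&(P[:,2]>.03); print('board top z',np.percentile(P[m,2],[10,50,90]),m.sum())
for y in(-.08,-.04):
    k=m&(abs(P[:,1]-y)<.012); print(y,np.median(P[k,2]) if k.sum() else None,k.sum())
m=(abs(abs(P[:,0])-.0615)<.008)&(P[:,1]>.06)&(P[:,1]<.25); print('rail z',np.median(P[m,2]))
```

```text
[0.39854959 0.11842919 0.34627781]
plate top z [0.10313243 0.10957033 0.11008121 0.11033352] ys [0.03167284 0.03237666 0.03714218] 161
board top z [0.05186866 0.05380658 0.05599795] 1156
-0.08 0.053160906257083446 157
-0.04 0.053863970997282254 310
rail z 0.0503159701777752
```

View pics/s4.png

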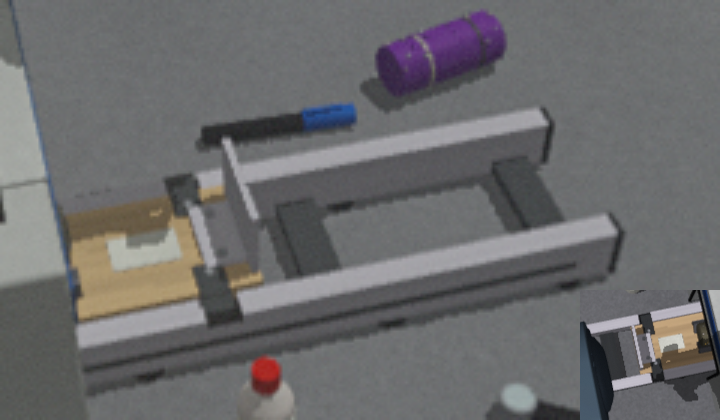

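The picture shows the short shoes sunk into their notches. The board top measures 53 mm, which is seated and level (it would be 60 mm if still riding). On to the green button.

Emit:
arm_command:
  targets: [14, -31, 0, 0, 0, 0, 0, 14, -31, 0, 0, 0, 0, 0, 14, -31, 0, 0, 0, 0, 0, 14, -31, 0, 0, 0, 0, 0, 14, -31, 0, 0, 0, 0, 0, 14, -31, 0, 0, 0, 0, 0, 14, -31, 0, 0, 0, 0, 0, 14, -31, 0, 0, 0, 0, 0, 14, -34, 0, 0, 0, 0, 0, 0, 0, 0, 0, 0, 0, 0]

```text
time: 12.02
tool_pos: [0.5246, -0.1737, 0.3441]
orientation: [-3.14, 0.001, 1.763]
force: [-0.6, -1.5, -0.4]
opening: 0.0003
grip_force: 0.0
```

Emit:
arm_command:
  targets: [0, 0, -25, 0, 0, 0, 0, 0, 0, -25, 0, 0, 0, 0, 0, 0, -15, 0, 0, 0, 0, 0, 0, -10, 0, 0, 0, 0, 0, 0, -5, 0, 0, 0, 0, 0, 0, 0, 0, 0, 0, 0, 0, 0, 0, 0, 0, 0, 0, 0, 0, 0, 0, 0, 0, 0, 0, 0, 0, 0, 0, 0, 0, 0, 0, 0, 0, 0, 0, 0]

```text
time: 12.85
tool_pos: [0.5244, -0.1635, 0.2674]
orientation: [3.14, 0.001, 1.776]
force: [1.1, -1.1, -0.0]
opening: 0.0001
grip_force: 0.0
```

Run:
```python
from h import *
print(readout.sense()['tool_pos'])
p,d=optics.read_camera('scene'); cv2.imwrite('pics/s5.png',cv2.resize(p[150:300,150:300,::-1],None,fx=3,fy=3))
```

```text
[ 0.52444379 -0.16346264  0.26743849]
```

View pics/s5.png

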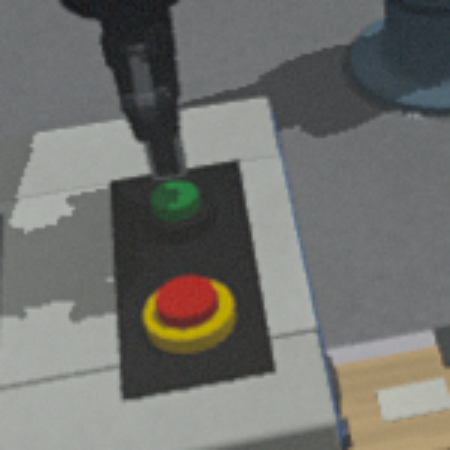

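The fingertips sit right above the green button (about (175,195) in the crop), well clear of the red one at (188,300).

Emit:
arm_command:
  targets: [0, 0, -10, 0, 0, 0, 0, 0, 0, -5, 0, 0, 0, 0, 0, 0, -3, 0, 0, 0, 0, 0, 0, -2, 0, 0, 0, 0, 0, 0, -2, 0, 0, 0, 0, 0, 0, -2, 0, 0, 0, 0, 0, 0, -1, 0, 0, 0, 0, 0, 0, 0, 0, 0, 0, 0, 0, 0, 0, 0, 0, 0, 0, 0, 0, 0, 0, 0, 0, 0]

```text
time: 13.73
tool_pos: [0.5235, -0.1633, 0.244]
orientation: [-3.14, 0.001, 1.776]
force: [-6.5, 0.9, 13.1]
opening: 0.0
grip_force: 6.7
```

Emit:
arm_command:
  targets: [0, 0, -1, 0, 0, 0, 0, 0, 0, -1, 0, 0, 0, 0, 0, 0, 0, 0, 0, 0, 0, 0, 0, 0, 0, 0, 0, 0, 0, 0, 0, 0, 0, 0, 0, 0, 0, 0, 0, 0, 0, 0, 0, 0, 0, 0, 0, 0, 0, 0, 0, 0, 0, 0, 0, 0, 0, 0, 0, 0, 0, 0, 0, 0, 0, 0, 0, 0, 0, 0]

```text
time: 14.57
tool_pos: [0.5236, -0.1634, 0.2439]
orientation: [-3.14, 0.002, 1.775]
force: [-9.3, 1.7, 20.7]
opening: -0.0001
grip_force: 10.3
```

Emit:
arm_command:
  targets: [0, 0, 5, 0, 0, 0, 0, 0, 0, 10, 0, 0, 0, 0, 0, 0, 20, 0, 0, 0, 0, 0, 0, 30, 0, 0, 0, 0, 0, 0, 30, 0, 0, 0, 0, 0, 0, 30, 0, 0, 0, 0, 0, 0, 0, 0, 0, 0, 0, 0, 0, 0, 0, 0, 0, 0, 0, 0, 0, 0, 0, 0, 0, 0, 0, 0, 0, 0, 0, 0]

```text
time: 15.4
tool_pos: [0.5229, -0.1633, 0.3624]
orientation: [-3.139, -0.002, 1.776]
force: [-0.6, -0.5, -0.3]
opening: -0.0001
grip_force: 0.0
```

Run:
```python
from h import *
c=cal('scene'); p,d=optics.read_camera('scene')
O=np.array([.5195,.0084,0]); th=np.radians(11.86); R=np.array([[np.cos(th),-np.sin(th),0],[np.sin(th),np.cos(th),0],[0,0,1]])
U,V=np.meshgrid(np.arange(180,460),np.arange(195,330)); 
P=np.array([(R.T@(atdepth(c,u,v,d[v,u])-O)) if d[v,u]>0 else (9,9,9) for u,v in zip(U.ravel(),V.ravel())])
m=(abs(P[:,0])<.04)&(P[:,1]>-.08)&(P[:,1]<.01)&(P[:,2]<.075)&(P[:,2]>.03); print('board',np.median(P[m,2]))
for x in(-.03,.065):
    m=(np.hypot(P[:,0]-x,P[:,1]+.17)<.009); print(x,np.median(P[m,2]),m.sum())
```

```text
board 0.05382442515833344
-0.03 0.250479701830491 47
0.065 0.2504775594073426 55
```

The green button went down to its stop and came back up. The board is still seated, so I'm handing in.

```bash
python3 -c "
from plant import env
print(env.close_job())"
```

```text
the job is handed in; nothing more can be done
None
```

The carrier is seated in its notches and measured level. The green button was pressed to its stop and is up again, the red button was not touched, and the job is handed in; I didn't get a verdict back. After seating I could not see the core clearly inside the hood.

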